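# Level the record player, weight the disc and shut the cover

### The arm

A 7-joint arm with a two-finger parallel gripper is mounted at the origin on the work surface. World frame = base frame: x ahead of the robot, y to its left, z up, the work surface at z = 0. Lengths are in mm, angles in rad, forces in N, time in s.
With the tool pointing down it reaches from about 400 to 850 mm from the base axis. Payload 10.4 kg.
Tool frame: the origin (TCP) lies on the front face of the gripper's body, between the roots of the fingers; the fingertips stand 70 mm ahead of it and the grasp point (between the pads) lies 51 mm ahead of it; z points along the fingers, y is the line along which they close (so a half turn about z gives the same grasp; the last joint's range is limited). The gripper opens to 87 mm and grips with 3 to 60 N. Pads are 19 mm wide; open, the fingers measure 117 mm over their backs; the gripper's body (75 mm by 190 mm) begins 51 mm behind the grasp point.
Start: joints at [1.138, 0.332, -0.065, 1.46, 0.022, 1.35, -0.088], TCP at [249.036, -573.259, 292.276] pointing down, gripper open.
Joint ranges: [-2.6, 2.6], [-0.5, 2.12], [-1.47, 1.34], [0.16, 2.42], [-1.27, 4.41], [0.06, 2.06], [-2.6, 2.6]. Speed limits (rad/s): [2.22, 2.22, 2.79, 2.79, 3.14, 3.14, 3.14].

### API

Orientations are given as a 3x3 rotation matrix whose columns are the frame's x, y, z axes.
In Python, from plant import env gives the robot as it stands.
- The arm moves only by the tool jog_arm, never from a script. Its arguments are lists of equal length, an entry for each row: "linear": the shift along the tool's x, y, z in cm, a list of three; "yaw": the turn about the tool's z in rad; "hand": the closure, from 0 (fully open) to 1 (shut). A call has 1 to 12 rows; each row shifts and turns the commanded pose from where the row before left it, along the tool's axes as they then stand; what a row does not reach is not made up. A row lasts 1/8 s, in which the tool goes at most 62.5 mm and 10.7 degrees, less where a joint would pass 70% of its speed; a pose out of reach is approached as far as the arm can. A call is refused whole if a number of a shift passes 6.25 or a number of a turn 0.188, either way. A call with a gripper value outside its range is refused whole. The fingers move at their own pace and stop on an object; the grip force is fixed at half the most. Time passes only in rows, so rows that do not move let the fingers close. It gives the time, the measured TCP pose, the force, the opening and the grip force at its end, in the units of the state.
- env.state(): the state, without advancing time (a new reading comes with each control period).
- env.get_image(name): name is "side" or "top" or "wrist"; returns a dict with "frame" (384x512x3 uint8, blue, green, red), "range_z" (384x512 float32, mm along the optical axis (not along the pixel's ray), 0 where there is no reading), "intrinsics" (3x3 intrinsics, pixels), "xyz" and "orientation" of the camera in the world. Camera axes: x right, y down, z forward; pixel columns grow to the right and rows downward; lengths in mm; the calibration is good to about 2 mm. The wrist camera is an equidistant fisheye: a pixel r from the principal point sees the ray r / f radians off the axis. A picture is of the moment at which its call begins.
- env.close_job(): hands the job in; it is judged then, once.
The state is a dict: "time": time; "joint_positions": joint angles; "qd": joint speeds; "tau": joint torques, N m; "tool_pos": TCP position; "eef_rot": TCP orientation; "force": force on the tool from outside, world axes, zero at the start; "ft_torque": the same for the moment, N m; "opening": opening from 0.0 (shut) to 1.0 (fully open); "grasp_force": force on a finger pad.
Only numpy, scipy, OpenCV 4.12 (cv2) and the standard library are available. Lean on these libraries where they do the work, as an engineer would, in place of code of your own. Each camera call takes 0.05 s, during which the arm holds its last target. There are 200 camera calls.

### The job

The small record player stands crooked on its levelling base. First turn the two blue wing knobs until its deck is level; then stand the brass disc weight upright in the middle of the record's orange label and let go of it; last, bring the clear cover down until it is fully shut, with the deck still level. Do not knock over or shift the other things on the table (mug, remote, candle, pawn, glasses case).

Things in the scene. Friction and masses are not known exactly. Their poses are not given: they have to be found in the camera images.
- player: Fixed base board 290 x 300 mm, 20 mm high, origin on the table; it spans x -165..125, y -150..150 mm; front (-x, knobs) to the robot, +y left. The deck stands on three points: rear ball pivot at x 85, y 0, z 55 mm and a jack under each front corner at x -65, y +/-78 mm. Level, it spans x -80..115, y -125..125 mm, top at z 98 mm.
- record (a point): Centre of the record's top face, on the tilting deck; z is square to the deck (straight up when level), x, y along the base's. Level, it is at x 17.5, y 25, z 106 mm of the base. Record 174 mm across, orange label 90 mm. A tone arm stands on the deck 105 mm or more to its right (-y), 35 mm high.
- knob_left_grip (a point): Grip point of the left (+y) blue wing knob. z: knob axis, outwards, leaning 25 degrees to the front; y: along the wing, 64 mm long, 14 thick (x), from 22 mm below to 14 mm above this point. Seat at x -135, y 115, z 55 mm of the base. 1 rad clockwise, seen looking down on it, raises the left jack 9.7 mm (0.07 rad of deck about the line rear pivot - right jack). Stops 1.8 rad either side of level.
- knob_right_grip (a point): The same on the right (-y) blue wing knob, seat at x -135, y -115, z 55 mm: 1 rad clockwise raises the right jack 9.7 mm (0.07 rad of deck about the line rear pivot - left jack). Both knobs are stiff (0.25 N m) and stay where they are left; this one tips a little with the deck.
- cover (a joint): Hinge of the clear cover on the deck's rear edge: 0 = shut flat on the deck, grows as it opens, 1.45 = fully open. Stiff, stays where it is left (2 to 4 N at its front moves it). An upside-down box 190 mm from hinge to front, 246 mm wide, 68 mm high, walls 4 mm.
- cover_hinge (a point): Middle of the cover's hinge line (rear edge, lower rim). Axes are the cover's: y along the hinge, -x towards its front, z towards its top face (the same as the deck's axes when shut).
- cover_tab (a point): Middle of the red tab on the middle of the cover's front wall, same axes as at the hinge. It is 28 mm long (x), 70 mm wide (y), 10 mm thick (z). This point is 206 mm in front of the hinge and 40 mm above the rim; the cover's top face is 28 mm higher.
- weight: Brass disc weight, a plain upright cylinder of 60 mm diameter, 48 mm high, about 0.3 kg. Origin at the centre of its underside, z up.
- mug: Blue mug, rim diameter 76 mm, 90 mm high, handle at its +y. Origin under its centre. Leave alone.
- remote: White remote control 160 x 45 x 20 mm (long along x), lying in front of the base. Origin under its centre. Leave alone.
- candle: Amber candle jar, 66 mm diameter, 65 mm high. Origin under its centre. Leave alone.
- pawn: Green game pawn, 60 mm foot, 96 mm high. Origin under its centre. Leave alone.
- case: Grey glasses case 160 x 62 x 40 mm (long along x). Origin under its centre. Leave alone.
Things that resemble listed ones, but are neither listed nor needed, are in the scene too. Of the things that look like the weight, take the one that is nearest to the robot's base at the start.

How it is judged (in metres and radians):
On the way, in this order (a step that is already met when the one before it is completed fails the run):
1. the deck is level, with the cover still open and the weight not yet on the record (angle between record's own z axis and vertical below 0.02 rad and value of joint cover above 0.3 rad and distance between weight and record above 0.08 m), for 0.3 s.
2. the weight stands on the middle of the label, released, under the open cover (horizontal distance between weight and record below 0.01 m and z of weight in the frame of record between -0.004 and 0.004 m and angle between weight's own z axis and vertical below 0.06 rad and contact force between the fingers and weight below 0.3 N and value of joint cover above 0.3 rad), for 0.2 s.
3. the cover is shut (value of joint cover below 0.04 rad), for 0.2 s.
At the end, for the whole second after the job is handed in: The deck is level within 0.02 rad (about 1.1 degrees), the weight stands upright at rest on the record with its centre within 10 mm of the label's centre, and the cover is shut (hinge below 0.04 rad) (angle between record's own z axis and vertical below 0.02 rad and horizontal distance between weight and record below 0.01 m and z of weight in the frame of record between -0.004 and 0.004 m and angle between weight's own z axis and vertical below 0.06 rad and value of joint cover below 0.04 rad and linear speed of weight below 0.02 m/s); the robot touches nothing.
It fails at once if the mug is shifted by more than 30 mm or knocked over (distance of mug from where it was at the start of the episode above 0.03 m or angle between mug's own z axis and vertical above 0.5 rad).
It fails at once if the remote is shifted by more than 30 mm or knocked over (distance of remote from where it was at the start of the episode above 0.03 m or angle between remote's own z axis and vertical above 0.5 rad).
It fails at once if the candle is shifted by more than 30 mm or knocked over (distance of candle from where it was at the start of the episode above 0.03 m or angle between candle's own z axis and vertical above 0.5 rad).
It fails at once if the pawn is shifted by more than 30 mm or knocked over (distance of pawn from where it was at the start of the episode above 0.03 m or angle between pawn's own z axis and vertical above 0.5 rad).
It fails at once if the case is shifted by more than 30 mm or knocked over (distance of case from where it was at the start of the episode above 0.03 m or angle between case's own z axis and vertical above 0.5 rad).
It also fails if it takes over 72 s, if anything falls off the work surface, if the arm or the gripper's body presses on something with over 40 N, if the wrist force passes 120 N, or if a joint passes its speed limit or range.

## Working session

There is one attempt and no reset: what is moved stays moved. The work goes in short steps, Python scripts to look and compute and a tool call to move; the robot and the scene stay as the last step left them, time stands still between calls to the robot, and variables do not carry over. Pictures are saved under pics/ and viewed, at most 10 in all, crops included, and the job is handed in when it is done.

Besides the shell and the picture viewer there is one more tool, called after "Emit:" as a command line: name --pt "numbers of a row" for each row, then --argument value for the rest. jog_arm: Moves the arm, as the interface text tells. Its arguments: {"type":"object","properties":{"linear":{"type":"array"},"yaw":{"type":"array"},"hand":{"type":"array"}},"required":["linear","yaw","hand"]}

```bash
mkdir -p pics; ls
python3 - <<'E'
from plant import env
import cv2,numpy as np
ims={n:env.get_image(n) for n in("side","top","wrist")}
np.set_printoptions(precision=3,suppress=True)
for n,i in ims.items():
    print(n,i["intrinsics"].tolist(),i["xyz"],np.array(i["orientation"]).tolist())
    cv2.imwrite(f"pics/{n}0.png",i["frame"])
    np.savez(f"{n}0.npz",**i)
m=np.hstack([cv2.resize(ims[n]["frame"],(400,300)) for n in("side","top")])
s=env.state();print(s["time"],s["tool_pos"],s["eef_rot"],s["opening"])
E
```

```text
pics
side [[379.87756846670436, 0.0, 254.86862938046235], [0.0, 379.87756846670436, 189.84775050609545], [0.0, 0.0, 1.0]] [1169.664  327.111  997.792] [[-0.3328152502151762, 0.7637991708023918, -0.5530324004122977], [0.9429550726291177, 0.2747548651490743, -0.18800397623435794], [0.008351061442994582, -0.5840552976889195, -0.8116709117704555]]
top [[470.50481490871783, 0.0, 253.4173934855202], [0.0, 470.50481490871783, 194.95320194586614], [0.0, 0.0, 1.0]] [ 464.956  122.344 1413.891] [[0.01163370893664738, -0.9948142361172072, 0.10104104331861921], [-0.9999194475777131, -0.011061165270727613, 0.006224867768475547], [-0.005074955394752623, -0.10110532251761706, -0.9948627837980221]]
wrist [[297.3186396354542, 0.0, 259.2935299254437], [0.0, 297.3186396354542, 195.2884727247814], [0.0, 0.0, 1.0]] [ 321.157 -541.272  384.834] [[0.3982267472352834, -0.8774237621942959, -0.2674752312331194], [-0.917286599909716, -0.3811960885433206, -0.11521647323773858], [-0.0008668405132703276, 0.2912337267832793, -0.9566515379026178]]
0.15 [ 248.952 -573.047  291.655] [[ 0.917  0.398 -0.   ]
 [ 0.398 -0.917  0.001]
 [-0.    -0.001 -1.   ]] 0.9976020507204919
```

View pics/top0.png

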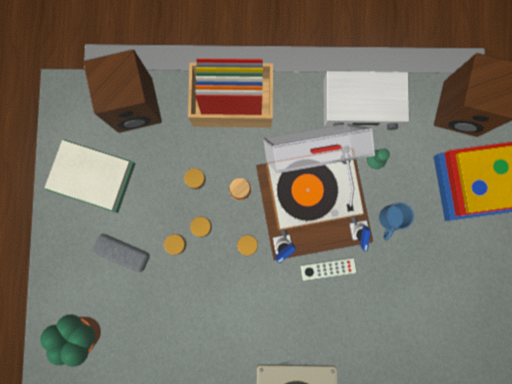

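View pics/side0.png

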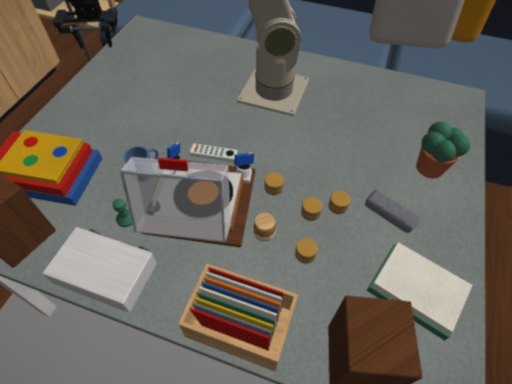

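Top view: lookalike brass discs at (195,179), (201,227), (174,244) and (247,245). The candle jar is at (240,188), paler and glassy. The knobs are at (285,250) and (363,235), the cover's red tab at (325,149), and the record label at (308,190). The robot base is at about (296,375), so (247,245) looks like the nearest disc. I'll measure these next.

```bash
cat > h.py <<'E'
import numpy as np,cv2
np.set_printoptions(precision=1,suppress=True)
def cloud(i):
    Z=i["range_z"].astype(float);K=i["intrinsics"]
    v,u=np.mgrid[:Z.shape[0],:Z.shape[1]]
    P=np.dstack([(u-K[0,2])/K[0,0]*Z,(v-K[1,2])/K[1,1]*Z,Z])@np.array(i["orientation"]).T+i["xyz"]
    P[Z<=0]=np.nan
    return P
def hsv(i): return cv2.cvtColor(i["frame"],cv2.COLOR_BGR2HSV).astype(int)
def blobs(mask,P,minpix=15):
    n,l,st,c=cv2.connectedComponentsWithStats(mask.astype(np.uint8))
    return [(c[k],st[k,4],P[l==k]) for k in range(1,n) if st[k,4]>=minpix]
def plane(Q):
    Q=Q[~np.isnan(Q).any(1)]
    for _ in range(4):
        c=np.median(Q,0) if _==0 else Q.mean(0)
        n=np.linalg.svd(Q-c,full_matrices=False)[2][2];n*=np.sign(n[2])
        d=np.abs((Q-c)@n); Q=Q[d<max(2.5*np.median(d),1)]
    return Q.mean(0),n,np.median(d)
E
python3 - <<'E'
from h import *
for n in("top","side"):
    i=dict(np.load(f"{n}0.npz"));P=cloud(i);H=hsv(i);h,s,v=H[...,0],H[...,1],H[...,2]
    print(n)
    for name,m in dict(orange=(h>5)&(h<25)&(s>120)&(v>130),blue=(h>105)&(h<130)&(s>150),red=((h<4)|(h>176))&(s>170)&(v>100),black=(v<50)&(s<90),white=(s<25)&(v>190)).items():
        for c,a,Q in blobs(m,P,12):
            q=Q[~np.isnan(Q).any(1)]
            if len(q)<8: continue
            md=np.median(q,0)
            if not(300<md[0]<900 and -250<md[1]<500 and md[2]>5):continue
            t=q[q[:,2]>np.percentile(q[:,2],90)-6] 
            print(name,c,a,'topmid',(t.min(0)+t.max(0))/2,'ext',np.ptp(t,axis=0),'mean',t.mean(0),'r',np.hypot(*t.mean(0)[:2]))
E
```

```text
top
orange [236.3  97.7] 1216 topmid [895.3 199.7 185.8] ext [ 80.9 179.3  15.2] mean [888.9 203.  185.9] r 911.7891572311273
orange [207.  123.3] 38 topmid [818.9 262.8  61.6] ext [ 1.4 21.3 21.2] mean [819.2 264.5  59.6] r 860.8196209408356
orange [233.5 123.3] 20 topmid [819.6 186.   58.8] ext [ 1.9 14.3 11.4] mean [819.4 186.8  58. ] r 840.4239884093087
orange [249.9 124.4] 16 topmid [820.2 143.7  39.1] ext [ 1.3 24.1 23.1] mean [820.2 138.9  34.6] r 831.8929945093496
orange [193.7 177.7] 302 topmid [654.8 307.2  49.1] ext [54.  56.3  8.7] mean [653.2 306.5  47.8] r 721.5232505409197
orange [272.9 200.7] 98 topmid [588.1  75.5  99.3] ext [157.2  29.5  10.2] mean [602.7  78.3  98.3] r 607.7929969751541
orange [307.1 189.5] 837 topmid [615.4 -19.3 106.5] ext [87.8 90.  11.5] mean [618.6 -15.4 104.2] r 618.7584124370479
orange [239.2 188.6] 283 topmid [623.3 171.3  66.2] ext [50.2 54.9 10.2] mean [622.8 171.6  64.6] r 646.0292121316969
orange [200.  226.3] 312 topmid [511.5 286.2  50.1] ext [52.4 55.8 10.9] mean [511.2 284.6  48.2] r 585.0988301947019
orange [173.7 244. ] 313 topmid
[... 4152 characters left out ...]
opmid [589.3  54.5 105.7] ext [46.8 19.5  5.6] mean [589.2  55.4 105.9] r 591.7947358286419
white [224.4 152.9] 12 topmid [389.5 -47.5  19.7] ext [32.7 13.   5.4] mean [391.3 -49.2  19.7] r 394.4204222093004
white [235.3 181. ] 62 topmid [551.   52.6  97.1] ext [61.3 25.   6.2] mean [544.8  52.9  96.8] r 547.3119737831904
white [123.6 255.5] 349 topmid [ 899.4 -167.9   73.6] ext [137.9 175.9   9.3] mean [ 858.8 -146.8   72.9] r 871.2607185270704
white [120.2 255.4] 150 topmid [ 863.9 -153.9   74.4] ext [ 15.3 111.4   8.8] mean [ 863.4 -152.7   73.2] r 876.825165091224
white [112.1 262.6] 280 topmid [ 889.4 -163.4   73.3] ext [ 27.6 136.2   7.8] mean [ 888.7 -161.6   73.2] r 903.2905264783162
```

Run:
```python
import cv2,numpy as np
t=cv2.imread("pics/top0.png")[120:270,160:400];s=cv2.imread("pics/side0.png")[130:260,110:360]
a=cv2.resize(t,(480,300),interpolation=3);b=cv2.resize(s,(577,300),interpolation=3)
o=np.zeros((600,800,3),np.uint8);a=cv2.resize(t,(480,300),interpolation=3)
o[:300,:480]=a;o[300:,:577]=b
cv2.imwrite("pics/crop1.png",o)
```

```text
(no output)
```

View pics/crop1.png

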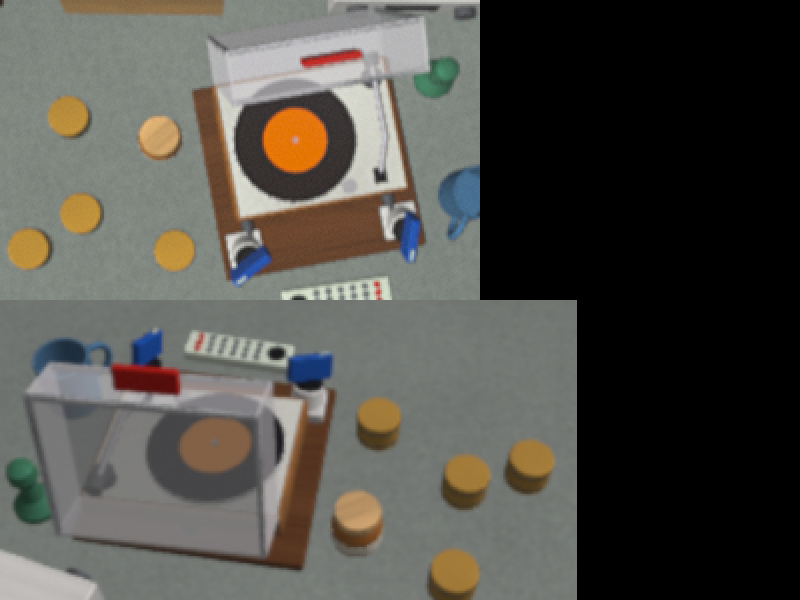

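The crop confirms the disc at top (247,245) as the weight: plain brass, 48 mm high, at about (461,149). The candle at (240,188) is taller and glassy. The cover is open. Next is the player's pose, the deck tilt and the knob angles.

```bash
cat > meas.py <<'E'
from h import *
def R2(a): return np.array([[np.cos(a),-np.sin(a)],[np.sin(a),np.cos(a)]])
def board(i,P):
    h,s,v=np.moveaxis(hsv(i),2,0)
    m=(P[...,2]>12)&(P[...,2]<28)&(h<20)&(s>70)&(v<140)&(P[...,0]>400)&(P[...,0]<760)&(P[...,1]>-240)&(P[...,1]<140)
    n,l,st,c=cv2.connectedComponentsWithStats(m.astype(np.uint8)); k=1+np.argmax(st[1:,4])
    return P[l==k]
def deck(i,P):
    h,s,v=np.moveaxis(hsv(i),2,0)
    near=np.hypot(P[...,0]-617,P[...,1]+18)<95
    m=near&(P[...,2]>75)&(P[...,2]<130)
    tab=(np.abs(P[...,2])<6)&(np.hypot(P[...,0]-600,P[...,1]-40)<400)
    return plane(P[m]),plane(P[tab]),P[m&(h>5)&(h<18)&(s>100)&(v>120)]
def knobs(i,P):
    h,s,v=np.moveaxis(hsv(i),2,0)
    m=(h>105)&(h<130)&(s>120)&(P[...,2]>50)&(P[...,2]<130)&(P[...,0]<560)&(P[...,1]>-215)&(P[...,1]<100)
    return sorted([b for b in blobs(m,P,40)],key=lambda b:-np.nanmean(b[2][:,1]))
E
python3 - <<'E'
from meas import *
for n in("top","side"):
    i=dict(np.load(f"{n}0.npz"));P=cloud(i);print(n)
    B=board(i,P);r=cv2.minAreaRect(B[:,:2].astype(np.float32));print('board',len(B),np.median(B[:,2]),r)
    (c,nn,d),(tc,tn,td),lab=deck(i,P)
    np.set_printoptions(precision=4,suppress=True)
    print('deck n',nn,c,d,'table',tn,tc,td);np.set_printoptions(precision=1,suppress=True)
    if len(lab)>20:print('label',(lab.min(0)+lab.max(0))/2,lab.mean(0),np.ptp(lab,axis=0))
    for c,a,Q in knobs(i,P):
        Q=Q[~np.isnan(Q).any(1)];rr=cv2.minAreaRect(Q[:,:2].astype(np.float32))
        C=Q.mean(0);u,s,vt=np.linalg.svd(Q-C,full_matrices=False)
        print('knob',c,a,'mean',C,'ext',np.ptp(Q,axis=0),'min',Q.min(0),'max',Q.max(0),'pca',vt.round(2).tolist(),s/np.sqrt(len(Q)),rr)
E
```

```text
top
board 1727 19.286351913701765 ((486.82366943359375, -73.68926239013672), (83.73057556152344, 209.6339569091797), 11.239487648010254)
deck n [-0.0518 -0.0593  0.9969] [607.8124 -20.2663 101.7392] 1.57085349392014 table [0.     0.0001 1.    ] [534.2048  73.8408  -0.7384] 1.668862183343449
label [614.3 -19.6 101.9] [614.8 -19.9 102.6] [91.1 90.6 20.5]
knob [285.4 251.8] 166 mean [441.   39.4  90.6] ext [50.4 52.2 37.4] min [415.   13.2  69.3] max [465.5  65.5 106.7] pca [[-0.56, 0.78, -0.28], [0.59, 0.14, -0.79], [0.58, 0.6, 0.54]] [16.8 10.   3.3] ((438.214599609375, 41.2349853515625), (23.7613525390625, 62.64412307739258), 40.01900863647461)
knob [364.6 237. ] 155 mean [ 484.5 -181.9   90.4] ext [64.5 15.6 59.9] min [ 451.  -192.    53.5] max [ 515.5 -176.4  113.5] pca [[-0.86, 0.1, -0.49], [0.5, 0.24, -0.83], [0.04, -0.97, -0.26]] [17.5 10.6  3.1] ((483.1298828125, -184.03372192382812), (15.389711380004883, 64.53035736083984), 87.69718933105469)
side
board 843 19.5195000210266 ((593.3167724609375, 85.71537780761719), (131.21701049804688, 319.5834045410156), 74.81902313232422)
deck n [-0.2083  0.3795  0.9014] [589.4865  59.7209 102.3936] 1.7718703599468144 table [-0.001   0.0003  1.    ] [620.4946 113.1039  -0.1538] 1.0707033911128379
knob [243.8 159.1] 204 mean [446.1  42.8  83.4] ext [48.5 49.7 48.7] min [419.8  18.3  56.4] max [468.3  68.  105.1] pca [[0.6, -0.76, 0.25], [-0.42, -0.03, 0.91], [0.68, 0.65, 0.34]] [17.6 11.2  2.3] ((444.9555969238281, 43.61498260498047), (22.70835304260254, 63.71281051635742), 39.07719802856445)
knob [173.5 150.5] 135 mean [ 490.  -180.    85.3] ext [64.2 15.9 54.3] min [ 454.1 -190.    54.7] max [ 518.3 -174.1  109. ] pca [[0.85, -0.09, 0.51], [-0.52, -0.11, 0.85], [0.02, 0.99, 0.14]] [18.6 11.   2.2] ((486.2175598144531, -181.0533447265625), (15.180747985839844, 64.3282470703125), 81.60225677490234)
```

Deck slope in base axes is about (0.062, 0.048). That calls for +0.58 rad clockwise on the left knob and +1.35 rad on the right. The wing angles agree independently (0.55 and 1.30 rad from base y). Moving to the left knob at about (441,42,82).

Emit:
jog_arm --pt "3.5 -4.05 0" --pt "3.5 -4.05 0" --pt "3.5 -4.05 0" --pt "3.5 -4.05 0" --pt "3.5 -4.05 0" --pt "3.5 -4.05 0" --pt "3.5 -4.05 0" --pt "3.5 -4.05 0" --pt "3.5 -4.05 0" --pt "3.5 -4.05 0" --pt "3.5 -4.05 0" --pt "3.5 -4.05 0" --yaw '[0,0,0,0,0,0,0,0,0,0,0,0]' --hand '[0,0,0,0,0,0,0,0,0,0,0,0]'

```text
time: 1.65
tool_pos: [440.7, 41.5, 292.3]
eef_rot: [[0.917, 0.398, 0.001], [0.398, -0.917, -0.0], [0.0, 0.001, -1.0]]
force: [0.4, -0.9, -1.8]
opening: 1.002
grasp_force: 0.0
```

Emit:
jog_arm --pt "0 0 0" --pt "0 0 0" --pt "0 0 0" --pt "0 0 0" --pt "0 0 0" --pt "0 0 0" --pt "0 0 0" --pt "0 0 0" --pt "0 0 0" --pt "0 0 0" --pt "0 0 0" --yaw '[-0.182,-0.182,-0.182,-0.182,-0.182,-0.182,-0.182,-0.182,-0.182,-0.182,0]' --hand '[0,0,0,0,0,0,0,0,0,0,0.3]'

```text
time: 3.02
tool_pos: [440.5, 39.9, 292.1]
eef_rot: [[-0.612, 0.791, -0.0], [0.791, 0.612, -0.0], [0.0, -0.0, -1.0]]
force: [0.3, -0.5, -0.1]
opening: 0.949
grasp_force: 0.0
```

```bash
cat > go.py <<'E'
import sys,numpy as np
from plant import env
np.set_printoptions(precision=3,suppress=True)
def rep(t=None,psi=None):
    s=env.state();R=np.array(s["eef_rot"]);p=s["tool_pos"];a=np.degrees(np.arctan2(R[1,0],R[0,0]))
    print(round(s["time"],2),p,'psi',a.round(2),'F',s["force"],'M',s["ft_torque"],'op',s["opening"],s["grasp_force"],'q7',s["joint_positions"][6])
    if t is not None: print('delta world',np.array(t)-p,'tool cm',R.T@(np.array(t)-p)/10)
    if psi is not None: print('yaw',np.radians(a-psi))
if __name__=="__main__":
    v=[float(x) for x in sys.argv[1:]]
    rep(v[:3] if len(v)>=3 else None, v[3] if len(v)>3 else None)
E
python3 go.py 441 42 138 128
python3 - <<'E'
from plant import env
import numpy as np,cv2
i=env.get_image("wrist");np.savez("w1.npz",**i);cv2.imwrite("pics/w1.png",i["frame"])
E
```

```text
3.02 [440.484  39.862 292.11 ] psi 127.7 F [ 0.264 -0.548 -0.087] M [ 0.066 -0.135 -0.058] op 0.9487393615964939 0.0 q7 0.5053520223213006
delta world [   0.516    2.138 -154.11 ] tool cm [ 0.137  0.175 15.411]
yaw -0.0052420388118335545
```

View pics/w1.png

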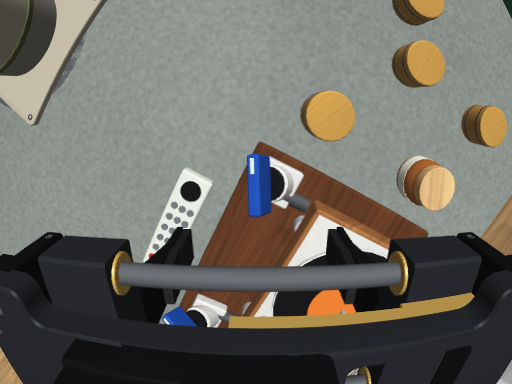

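Wrist view: the left wing is at (259,185) and aligned with the tool's x axis. The weight is at (329,115), and the remote and right knob are lower left. Now measuring them through the fisheye.

```bash
cat >> h.py <<'E'
def wcloud(i):
    Z=i["range_z"].astype(float);K=i["intrinsics"]
    v,u=np.mgrid[:Z.shape[0],:Z.shape[1]]
    a=(u-K[0,2])/K[0,0];b=(v-K[1,2])/K[1,1];r=np.hypot(a,b)+1e-9
    k=np.tan(r)/r
    P=np.dstack([a*k*Z,b*k*Z,Z])@np.array(i["orientation"]).T+i["xyz"]
    P[Z<=0]=np.nan
    return P
E
python3 - <<'E'
from meas import *
i=dict(np.load("w1.npz"));P=wcloud(i)
h,s,v=np.moveaxis(hsv(i),2,0)
print('table z',np.nanmedian(P[300-200:140,100:200,2]))
for nm,m in dict(blue=(h>105)&(h<130)&(s>120),brass=(h>12)&(h<25)&(s>150)&(v>120)).items():
    for c,a,Q in blobs(m,P,60):
        Q=Q[~np.isnan(Q).any(1)]
        if len(Q)<30: continue
        t=Q[Q[:,2]>np.percentile(Q[:,2],85)-5]
        r=cv2.minAreaRect(Q[:,:2].astype(np.float32));rt=cv2.minAreaRect(t[:,:2].astype(np.float32))
        print(nm,c,a,'z',np.percentile(Q[:,2],[1,50,99]),r,'top',rt,t[:,2].mean())
E
```

```text
table z 0.9427825130624967
blue [259.  185.4] 1317 z [ 68.7  94.2 105. ] ((436.78662109375, 39.474815368652344), (27.299665451049805, 65.20654296875), 37.69955825805664) top ((437.5628356933594, 34.5944938659668), (15.417803764343262, 50.517662048339844), 41.17082977294922) 99.96733629757672
blue [178.8 317.7] 396 z [ 56.8  75.7 326.3] ((453.46942138671875, -108.53216552734375), (47.850494384765625, 329.78515625), 13.562039375305176) top ((442.3092041015625, -67.96629333496094), (32.665218353271484, 244.8648681640625), 10.557190895080566) 113.79992005453536
brass [428.1   7. ] 471 z [46.5 48.5 50.5] ((471.09979248046875, 347.6865234375), (56.12066650390625, 24.316774368286133), 51.60184097290039) top ((471.09979248046875, 347.6865234375), (56.12066650390625, 24.316774368286133), 51.60184097290039) 48.51143277923293
brass [425.2  62.4] 1319 z [46.4 48.6 50.3] ((511.2471923828125, 283.93658447265625), (57.350669860839844, 56.86394119262695), 31.84586524963379) top ((511.2471923828125, 283.93658447265625), (57.350669860839844, 56.86394119262695), 31.84586524963379) 48.54446287600939
bra
[... 1176 characters left out ...]
.09921264648438), 63.36800003051758) top ((523.3502197265625, 10.078880310058594), (55.78950881958008, 208.09921264648438), 63.36800003051758) 119.67112549317291
brass [256.5 305.6] 104 z [ 54.4  86.7 319.6] ((500.2261657714844, -43.519287109375), (29.32683753967285, 253.53611755371094), 32.421592712402344) top ((486.0889892578125, -19.545181274414062), (22.078346252441406, 198.89358520507812), 35.05644989013672) 96.45165303830763
brass [427.1 306.7] 802 z [316.9 320.7 324.2] ((467.12530517578125, 91.15206146240234), (42.89214324951172, 2.88266921043396), 37.50959396362305) top ((466.6539611816406, 90.790283203125), (41.70381546020508, 2.88266921043396), 37.50959396362305) 320.93906994833003
```

Emit:
jog_arm --pt "0.2 0 3.8" --pt "0 0 3.8" --pt "0 0 3.8" --pt "0 0 3.8" --pt "0 0 0" --pt "0 0 0" --pt "0 0 0" --pt "0 0 0" --pt "0 0 0" --yaw '[0,0,0,0,0,0,0,0,0]' --hand '[0.3,0.3,0.3,0.3,0.3,1,1,1,1]'

```text
time: 4.2
tool_pos: [439.7, 41.4, 140.8]
eef_rot: [[-0.612, 0.791, 0.001], [0.791, 0.612, -0.0], [-0.001, 0.001, -1.0]]
force: [-0.7, 0.0, 0.5]
opening: 0.329
grasp_force: 0.0
```

```bash
python3 go.py
```

```text
4.2 [439.67   41.399 140.75 ] psi 127.74 F [-0.72   0.     0.525] M [ 0.045 -0.132 -0.003] op 0.32920584943340814 0.0 q7 0.3747997065110582
```

Emit:
jog_arm --pt "0 0 0" --pt "0 0 0" --pt "0 0 0" --yaw '[0,0,0]' --hand '[1,1,1]'

```text
time: 4.58
tool_pos: [439.0, 40.8, 140.4]
eef_rot: [[-0.612, 0.791, -0.001], [0.791, 0.612, -0.001], [-0.0, -0.002, -1.0]]
force: [-5.1, -4.1, 6.2]
opening: 0.259
grasp_force: 26.3
```

```bash
python3 go.py
```

```text
4.58 [438.976  40.849 140.364] psi 127.74 F [-5.08  -4.066  6.242] M [-0.46   0.555  0.179] op 0.2588942665825391 26.32315881201066 q7 0.37504617112041366
```

Emit:
jog_arm --pt "0 0 0" --pt "0 0 0" --pt "0 0 0" --pt "0 0 0" --pt "0 0 0" --pt "0 0 0" --pt "0 0 0" --pt "0 0 0" --yaw '[0.08,0.08,0.08,0.08,0.08,0.08,0.02,0]' --hand '[1,1,1,1,1,1,1,1]'

```text
time: 5.58
tool_pos: [439.8, 40.9, 140.8]
eef_rot: [[-0.158, 0.987, 0.001], [0.987, 0.158, -0.001], [-0.001, 0.001, -1.0]]
force: [-3.2, -3.1, 7.0]
opening: 0.273
grasp_force: 32.0
```

```bash
cat >> meas.py <<'E'
def level(yaw=0.193,show=True):
    from plant import env
    i=env.get_image("top");P=cloud(i)
    (c,n,d),(tc,tn,td),lab=deck(i,P)
    n=n-tn;g=-R2(-yaw)@n[:2]
    L=-150*g[0]+78*g[1];R=-150*g[0]-78*g[1]
    print('tilt',np.hypot(*g).round(4),'g base',g.round(4),'need cw left',-L/9.7,'right',-R/9.7,'label',(lab.min(0)+lab.max(0))/2, np.ptp(lab,axis=0),'plane c',c,len(lab))
    h,s,v=np.moveaxis(hsv(i),2,0)
    return i,P
E
python3 go.py; python3 -c "
from meas import *
i,P=level()
cv2.imwrite('pics/top1.png',i['frame'])"
```

```text
5.58 [439.779  40.859 140.813] psi 99.09 F [-3.156 -3.06   7.043] M [-0.419 -0.239  0.295] op 0.2729894828873067 31.983909522386966 q7 -0.11759652894117181
tilt 0.0945 g base [0.  0.1] need cw left 0.08559954107029875 right 1.3963078423038233 label [616.6   4.4 104. ] [ 90.8 143.1  21.6] plane c [610.6 -21.1 103.9] 842
```

Emit:
jog_arm --pt "0 0 0" --pt "0 0 0" --pt "0 0 0" --yaw '[0.04,0.04,0]' --hand '[1,1,1]'

```text
time: 6.0
tool_pos: [439.9, 40.8, 140.9]
eef_rot: [[-0.078, 0.997, 0.001], [0.997, 0.078, -0.001], [-0.001, 0.001, -1.0]]
force: [-3.8, -3.4, 7.7]
opening: 0.274
grasp_force: 31.5
```

Emit:
jog_arm --pt "0 0 0" --pt "0 0 0" --pt "0 0 0" --pt "0 0 -4" --pt "0 0 -4" --yaw '[0,0,0,0,0]' --hand '[0.3,0.3,0.3,0.3,0.3]'

```text
time: 6.62
tool_pos: [439.1, 41.6, 221.0]
eef_rot: [[-0.079, 0.997, -0.001], [0.997, 0.079, 0.0], [0.0, -0.001, -1.0]]
force: [0.1, 0.5, 0.0]
opening: 0.679
grasp_force: 0.0
```

```bash
python3 - <<'E'
from meas import *
i,P=level()
for n in ("top","side"):
    if n=="side":
        i=dict(np.load("side0.npz"));P=cloud(i)
    else:
        i=dict(np.load("top0.npz"));P=cloud(i)
    h,s,v=np.moveaxis(hsv(i),2,0)
    m=(h>95)&(h<115)&(s>80)&(P[...,0]<650)&(P[...,0]>400)&(P[...,1]<-190)&(P[...,1]>-350)&(P[...,2]>8)
    for c,a,Q in blobs(m,P,20): print(n,'mug',c,a,Q.min(0),Q.max(0))
E
python3 go.py 484.5 -183 140 174
```

```text
tilt 0.0959 g base [0.  0.1] need cw left -0.02431914820998202 right 1.3549371569929924 label [616.7   4.2 105.6] [ 90.5 143.6  21.9] plane c [611.8 -22.1 104.3] 844
top mug [395.7 218.4] 546 [ 482.8 -320.8    8.1] [ 581.7 -243.7   96.6]
side mug [138.5 152.5] 256 [ 486.6 -318.6   28.4] [ 581.8 -245.    93. ]
6.67 [441.207  42.159 226.073] psi 94.57 F [3.135 0.709 5.618] M [ 0.092 -0.344  0.011] op 0.6857932726474948 0.0 q7 -0.11755033302421508
delta world [  43.293 -225.159  -86.073] tool cm [-22.787   2.472   8.628]
yaw -1.3863348905507051
```

Emit:
jog_arm --pt "-4.5 0.5 0" --pt "-4.6 0.5 0" --pt "-4.6 0.5 0" --pt "-4.6 0.5 0" --pt "-4.5 0.5 0" --pt "0 0 0" --pt "0 0 0" --pt "0 0 0" --pt "0 0 0" --pt "0 0 0" --yaw '[-0.139,-0.139,-0.139,-0.139,-0.139,-0.139,-0.139,-0.139,-0.139,-0.139]' --hand '[0.45,0.45,0.45,0.45,0.45,0.45,0.45,0.45,0.45,0.45]'

```text
time: 7.92
tool_pos: [540.6, -159.5, 219.9]
eef_rot: [[-0.995, 0.097, -0.0], [0.097, 0.995, 0.0], [0.0, 0.0, -1.0]]
force: [0.8, -0.2, -0.3]
opening: 0.552
grasp_force: 0.0
```

```bash
python3 - <<'E'
from meas import *
from plant import env
i=env.get_image("wrist");np.savez("w2.npz",**i);cv2.imwrite("pics/w2.png",i["frame"])
P=wcloud(i);h,s,v=np.moveaxis(hsv(i),2,0)
for c,a,Q in blobs((h>105)&(h<130)&(s>120),P,60):
    Q=Q[~np.isnan(Q).any(1)]
    if len(Q)>30: print(c,a,np.percentile(Q[:,2],[1,50,99]),cv2.minAreaRect(Q[:,:2].astype(np.float32)))
E
python3 go.py 484.5 -183 140 174
```

```text
[464.   80.4] 1557 [ 66.4  93.4 100.5] ((432.3440856933594, 86.4852523803711), (33.103759765625, 163.38572692871094), 5.097064018249512)
[218.  144.9] 2062 [ 61.7  95.5 109.9] ((482.72052001953125, -190.26641845703125), (24.776884078979492, 69.05834197998047), 86.46070098876953)
[ 32.9 222.7] 1117 [  3.8  37.  225.5] ((546.3161010742188, -391.805908203125), (45.71580505371094, 323.6327209472656), 10.994613647460938)
[ 82.9 296.6] 205 [  7.9  19.6 253.2] ((587.7151489257812, -327.3563537597656), (45.551937103271484, 285.8413391113281), 42.01618576049805)
7.97 [ 540.531 -159.559  219.854] psi 174.81 F [-0.251  0.455  0.555] M [ 0.139 -0.101  0.057] op 0.5499273828147283 0.0 q7 1.5469780894400462
delta world [-56.031 -23.441 -79.854] tool cm [ 5.366 -2.842  7.986]
yaw 0.014214833657805934
```

Emit:
jog_arm --pt "2.7 -1.55 0" --pt "2.7 -1.55 0" --pt "0 0 4" --pt "0 0 4" --pt "0 0 0" --pt "0 0 0" --pt "0 0 0" --pt "0 0 0" --pt "0 0 0" --yaw '[0,0,0,0,0,0,0,0,0]' --hand '[0.45,0.45,0.45,0.45,1,1,1,1,1]'

```text
time: 9.1
tool_pos: [484.2, -186.2, 141.5]
eef_rot: [[-0.995, 0.102, 0.002], [0.102, 0.995, -0.002], [-0.002, -0.002, -1.0]]
force: [-0.9, -5.4, 5.6]
opening: 0.175
grasp_force: 28.9
```

```bash
python3 go.py
```

```text
9.1 [ 484.246 -186.241  141.546] psi 174.12 F [-0.864 -5.446  5.612] M [-0.643  0.094  0.344] op 0.17513781360912514 28.883909981232136 q7 1.5972955513886862
```

Emit:
jog_arm --pt "0 0 0" --pt "0 0 0" --pt "0 0 0" --pt "0 0 0" --pt "0 0 0" --pt "0 0 0" --pt "0 0 0" --pt "0 0 0" --pt "0 0 0" --pt "0 0 0" --pt "0 0 0" --pt "0 0 0" --yaw '[0.1,0.11,0.11,0.11,0.11,0.11,0.11,0.11,0.11,0.11,0.11,0]' --hand '[1,1,1,1,1,1,1,1,1,1,1,1]'

```text
time: 10.6
tool_pos: [484.3, -186.3, 142.0]
eef_rot: [[-0.263, 0.965, 0.002], [0.965, 0.263, -0.003], [-0.003, 0.001, -1.0]]
force: [-5.5, -4.9, 11.7]
opening: 0.261
grasp_force: 35.0
```

```bash
python3 go.py; python3 -c "
from meas import *
level()"
```

```text
10.6 [ 484.271 -186.342  142.041] psi 105.26 F [-5.458 -4.9   11.682] M [-0.696  0.226  0.262] op 0.2607047608806649 35.006997438613325 q7 0.44377210847493825
tilt 0.0142 g base [0. 0.] need cw left -0.030059340637480586 right 0.18441531055306706 label [593.6 -17.5 105.3] [138.1  92.8  18.7] plane c [614.2 -18.7 105.3] 856
```

Emit:
jog_arm --pt "0 0 0" --pt "0 0 0" --pt "0 0 0" --pt "0 0 0" --pt "0 0 0" --pt "0 0 0" --pt "0 0 0" --pt "0 0 -4" --pt "0 0 -4" --pt "0 0 -4" --yaw '[0.08,0.08,0,0,0,0,0,0,0,0]' --hand '[1,1,1,1,0.3,0.3,0.3,0.3,0.3,0.3]'

```text
time: 11.9
tool_pos: [483.5, -184.5, 261.4]
eef_rot: [[-0.109, 0.994, -0.0], [0.994, 0.109, 0.0], [0.0, -0.0, -1.0]]
force: [-0.1, -0.7, 0.9]
opening: 0.694
grasp_force: 0.0
```

```bash
python3 go.py 460 148.5 180; python3 -c "
from meas import *
level();level()"
```

```text
11.9 [ 483.506 -184.536  261.352] psi 96.27 F [-0.112 -0.679  0.922] M [-0.037 -0.109 -0.032] op 0.6942096362897613 0.0 q7 0.34011645085664416
delta world [-23.506 333.036 -81.352] tool cm [33.358  1.303  8.147]
tilt 0.0039 g base [-0.  0.] need cw left -0.03733759812361925 right 0.02554969687750319 label [594.3 -16.5 103.7] [139.5  90.1  20.1] plane c [615.7 -18.3 105.5] 855
tilt 0.0078 g base [0. 0.] need cw left 0.016128310670480678 right 0.11985183617594497 label [594.3 -16.6 104.8] [139.7  90.7  19.8] plane c [614.9 -17.8 105.5] 848
```

Emit:
jog_arm --pt "4.75 0.2 0" --pt "4.75 0.2 0" --pt "4.75 0.2 0" --pt "4.75 0.2 0" --pt "4.75 0.2 0" --pt "4.75 0.2 0" --pt "4.75 0.1 0" --pt "0 0 0" --pt "0 0 0" --pt "0 0 0" --pt "0 0 0" --yaw '[0,0,0,0,0,0,0,-0.183,-0.183,-0.183,-0.183]' --hand '[0,0,0,0,0,0,0,0,0,0,0]'

```text
time: 13.38
tool_pos: [460.0, 147.2, 259.5]
eef_rot: [[-0.75, 0.662, -0.001], [0.662, 0.75, 0.0], [0.001, -0.001, -1.0]]
force: [0.1, 0.2, 0.0]
opening: 1.0
grasp_force: 0.0
```

Emit:
jog_arm --pt "0 0 0" --pt "0 0 0" --pt "0 0 0" --pt "0 0 0" --pt "0 0 0" --pt "0 0 0" --yaw '[-0.183,-0.183,-0.183,-0.183,-0.183,0]' --hand '[0,0,0,0,0,0]'

```text
time: 14.12
tool_pos: [460.1, 147.1, 259.6]
eef_rot: [[-0.983, -0.183, -0.001], [-0.183, 0.983, 0.0], [0.001, 0.0, -1.0]]
force: [-0.1, -1.3, -0.8]
opening: 1.002
grasp_force: 0.0
```

```bash
python3 - <<'E'
from meas import *
from plant import env
i=env.get_image("wrist");np.savez("w3.npz",**i);cv2.imwrite("pics/w3.png",i["frame"])
P=wcloud(i);h,s,v=np.moveaxis(hsv(i),2,0)
for c,a,Q in blobs((h>12)&(h<25)&(s>150)&(v>120),P,150):
    Q=Q[~np.isnan(Q).any(1)]
    if len(Q)>30: print(c,a,np.percentile(Q[:,2],[1,50,99]),cv2.minAreaRect(Q[:,:2].astype(np.float32)))
i,P=level()
h,s,v=np.moveaxis(hsv(i),2,0)
for nm in("top","side"):
    if nm=="side": i=env.get_image("side");P=cloud(i);h,s,v=np.moveaxis(hsv(i),2,0)
    m=((h<4)|(h>176))&(s>150)&(P[...,2]>200)&(P[...,0]<780)
    for c,a,Q in blobs(m,P,20): print(nm,'tab',c,a,np.median(Q,0),Q.min(0),Q.max(0))
E
python3 go.py 460 148.5 82 191
```

```text
[259.2 183. ] 2243 [46.6 48.8 50.3] ((458.4622802734375, 146.61038208007812), (56.797428131103516, 56.608089447021484), 28.258546829223633)
[427.1 215. ] 1268 [46.7 48.5 50.1] ((458.315673828125, 358.20379638671875), (56.751548767089844, 56.225379943847656), 22.21915626525879)
[ 99.7 226.3] 848 [ 73.5  98.6 100.6] ((532.9468383789062, -53.504432678222656), (15.739303588867188, 239.5412139892578), 10.560190200805664)
[370.1 239. ] 819 [46.  48.6 50.6] ((478.7800598144531, 254.16026306152344), (139.82546997070312, 31.328819274902344), 60.90074157714844)
[114.8 271.5] 290 [268.8 277.  281.6] ((438.6942138671875, 94.9388198852539), (14.689461708068848, 1.9855306148529053), 11.378800392150879)
[179.7 308.8] 380 [68.7 89.5 99.7] ((617.4338989257812, 82.43598175048828), (69.30140686035156, 5.692983150482178), 11.246901512145996)
tilt 0.004 g base [-0.  0.] need cw left -0.0671639888497756 right -0.052278302276369246 label [594.4 -16.6 105. ] [139.8  90.7  19.3] plane c [614.8 -17.6 105.4] 855
top tab [319.  142.9] 81 [701.6 -24.7 318.6] [693.4 -58.  309.3] [709.5   8.3 323.4]
side tab [176.4 169.8] 285 [709.1 -22.2 311.4] [694.8 -57.3 296.2] [719.9   9.5 322.7]
14.28 [460.272 147.064 259.945] psi -169.6 F [-0.175 -0.094  0.839] M [ 0.144 -0.09   0.006] op 0.9992422289342886 0.0 q7 1.29248507685327
delta world [  -0.272    1.436 -177.945] tool cm [-0.006  0.145 17.795]
yaw -6.293657830540423
```

Emit:
jog_arm --pt "0 0 3.55" --pt "0 0 3.55" --pt "0 0 3.55" --pt "0 0 3.55" --pt "0 0 3.55" --pt "0 0 0" --pt "0 0 0" --pt "0 0 0" --pt "0 0 0" --pt "0 0 0" --yaw '[0,0,0,0,0,0,0,0,0,0]' --hand '[0,0,0,0,0,1,1,1,1,1]'

```text
time: 15.52
tool_pos: [460.4, 146.9, 83.0]
eef_rot: [[-0.983, -0.184, 0.0], [-0.184, 0.983, -0.0], [-0.0, -0.0, -1.0]]
force: [-2.3, -0.2, 4.1]
opening: 0.68
grasp_force: 30.0
```

```bash
python3 go.py 617.5 -17 82
```

```text
15.53 [460.393 146.922  82.984] psi -169.41 F [-2.258 -0.249  4.113] M [ 0.089  0.16  -0.076] op 0.6797915187045969 29.999969978816807 q7 1.1092163357773925
delta world [ 157.107 -163.922   -0.984] tool cm [-12.431 -19.      0.106]
```

Emit:
jog_arm --pt "0 0 -4.4" --pt "0 0 -4.4" --pt "0 0 -4.4" --pt "-2 -3.1 0" --pt "-2 -3.1 0" --pt "-2 -3.1 0" --pt "-2 -3.1 0" --pt "-2 -3.1 0" --pt "-2 -3.1 0" --pt "0 0 0" --yaw '[0,0,0,0,0,0,0,0,0,0]' --hand '[1,1,1,1,1,1,1,1,1,1]'

```text
time: 16.77
tool_pos: [613.4, -17.0, 213.5]
eef_rot: [[-0.984, -0.18, -0.001], [-0.18, 0.984, -0.001], [0.001, -0.0, -1.0]]
force: [-0.6, 0.7, -2.2]
opening: 0.681
grasp_force: 30.0
```

```bash
python3 go.py 617.3 -17.5 189
python3 - <<'E'
from plant import env
import cv2
for n in("wrist","side"): cv2.imwrite(f"pics/{n}4.png",env.get_image(n)["frame"])
E
```

```text
16.77 [613.36  -16.992 213.547] psi -169.65 F [-0.555  0.709 -2.224] M [ 0.137 -0.112  0.001] op 0.6809984024276433 29.999743178486824 q7 1.5095966838985297
delta world [  3.94   -0.508 -24.547] tool cm [-0.382 -0.12   2.454]
```

View pics/side4.png

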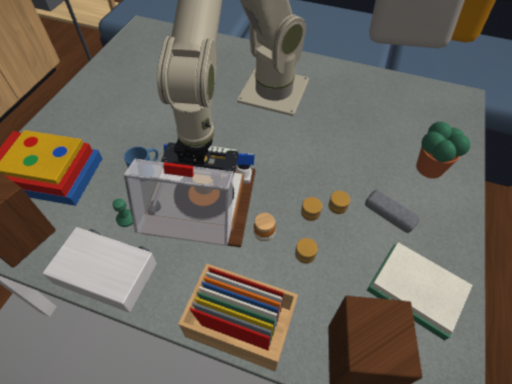

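Emit:
jog_arm --pt "-0.4 -0.1 0" --pt "0 0 1" --pt "0 0 1" --pt "0 0 0.3" --pt "0 0 0" --yaw '[0,0,0,0,0]' --hand '[1,1,1,1,1]'

```text
time: 17.5
tool_pos: [616.5, -13.9, 191.4]
eef_rot: [[-0.983, -0.184, -0.001], [-0.184, 0.983, 0.0], [0.001, 0.0, -1.0]]
force: [-0.3, -0.0, -2.4]
opening: 0.676
grasp_force: 30.0
```

```bash
python3 go.py 617.3 -17.5 189
```

```text
17.5 [616.55  -13.942 191.366] psi -169.38 F [-0.294 -0.041 -2.419] M [ 0.152 -0.088  0.002] op 0.6763572868494131 29.99989307485521 q7 1.4982271235901756
delta world [ 0.75  -3.558 -2.366] tool cm [-0.008 -0.364  0.237]
```

Emit:
jog_arm --pt "0 -0.3 0" --pt "0 0 0.1" --pt "0 0 0" --yaw '[0,0,0]' --hand '[1,1,1]'

```text
time: 17.88
tool_pos: [617.3, -17.0, 190.8]
eef_rot: [[-0.983, -0.184, 0.0], [-0.184, 0.983, -0.0], [-0.0, -0.0, -1.0]]
force: [0.3, 0.7, -3.2]
opening: 0.683
grasp_force: 30.0
```

```bash
python3 go.py 617.3 -17.5 189
```

```text
17.88 [617.326 -16.974 190.833] psi -169.4 F [ 0.257  0.669 -3.179] M [ 0.118 -0.146  0.028] op 0.6828421515074643 30.00001152511686 q7 1.5026618806490024
delta world [-0.026 -0.526 -1.833] tool cm [ 0.012 -0.051  0.183]
```

Emit:
jog_arm --pt "0 0 0.1" --pt "0 0 0" --yaw '[0,0]' --hand '[1,1]'

```text
time: 18.12
tool_pos: [617.2, -16.8, 189.7]
eef_rot: [[-0.983, -0.184, -0.0], [-0.184, 0.983, -0.0], [0.0, -0.0, -1.0]]
force: [0.0, -0.5, -2.0]
opening: 0.682
grasp_force: 30.0
```

```bash
python3 go.py 617.3 -17.5 189
```

```text
18.12 [617.237 -16.837 189.689] psi -169.38 F [ 0.031 -0.543 -2.047] M [ 0.126 -0.171 -0.017] op 0.6817425274311483 29.999968274496496 q7 1.5022179521720247
delta world [ 0.063 -0.663 -0.689] tool cm [ 0.006 -0.066  0.069]
```

Emit:
jog_arm --pt "0 0 0.1" --pt "0 0 0.1" --pt "0 0 0" --yaw '[0,0,0]' --hand '[1,1,1]'

```text
time: 18.5
tool_pos: [617.4, -16.8, 188.5]
eef_rot: [[-0.983, -0.184, 0.0], [-0.184, 0.983, -0.0], [-0.0, -0.0, -1.0]]
force: [-2.5, 0.3, 4.6]
opening: 0.679
grasp_force: 30.0
```

```bash
python3 go.py 617.3 -17.5 189
```

```text
18.5 [617.383 -16.803 188.454] psi -169.39 F [-2.514  0.321  4.557] M [-0.032  0.597 -0.086] op 0.6789988475639036 30.00079887919128 q7 1.5012152169632917
delta world [-0.083 -0.697  0.546] tool cm [ 0.021 -0.067 -0.055]
```

Contact made (vertical force rose from −2 to +4.6 N). Releasing and backing off.

Emit:
jog_arm --pt "0 0 0" --pt "0 0 0" --pt "0 0 0" --pt "0 0 0" --pt "0 0 -3" --pt "0 0 -4" --pt "0 0 -4" --pt "5 0 0" --pt "5 0 0" --pt "5 0 0" --pt "0 0 0" --yaw '[0,0,0,0,0,0,0,0,0,0,0]' --hand '[0,0,0,0,0,0,0,0,0,0,0]'

```text
time: 19.88
tool_pos: [467.5, -45.5, 298.0]
eef_rot: [[-0.983, -0.182, -0.0], [-0.182, 0.983, -0.003], [0.001, -0.003, -1.0]]
force: [1.0, 0.2, 0.9]
opening: 0.999
grasp_force: 0.0
```

```bash
python3 go.py
python3 - <<'E'
from meas import *
i,P=level()
cv2.imwrite("pics/top5.png",cv2.resize(i["frame"][120:280,200:420],None,fx=3,fy=3,interpolation=3))
h,s,v=np.moveaxis(hsv(i),2,0)
near=np.hypot(P[...,0]-617,P[...,1]+17)<60
Q=P[near&(P[...,2]>145)&(P[...,2]<165)];print('weight top',cv2.minAreaRect(Q[:,:2].astype(np.float32)),Q.mean(0),np.percentile(Q[:,2],[2,98]))
# record black disc
rec=(np.hypot(P[...,0]-617,P[...,1]+17)<100)&(P[...,2]>98)&(P[...,2]<112)&(v<70)
n,l,st,c=cv2.connectedComponentsWithStats(rec.astype(np.uint8));k=1+np.argmax(st[1:,4])
print('record',cv2.minEnclosingCircle(P[l==k][:,:2].astype(np.float32)),cv2.fitEllipse(cv2.convexHull(P[l==k][:,:2].astype(np.float32))))
E
```

```text
19.88 [467.457 -45.502 298.005] psi -169.52 F [0.968 0.195 0.896] M [ 0.113 -0.184  0.017] op 0.9985467872244891 0.0 q7 1.7473784674327923
tilt 0.0157 g base [ 0. -0.] need cw left 0.20650768022721938 right -0.027576168010750954 label [593.4 -16.6 110.6] [137.6  90.2  34.1] plane c [613.4 -17.  104.2] 465
weight top ((615.5465698242188, -15.58646011352539), (56.964508056640625, 57.7646484375), 89.90474700927734) [616.2 -15.5 152. ] [146.6 157. ]
record ((616.873291015625, -16.680105209350586), 84.37606811523438) ((616.6399536132812, -16.15962028503418), (164.1175537109375, 167.01316833496094), 11.021470069885254)
```

View pics/top5.png

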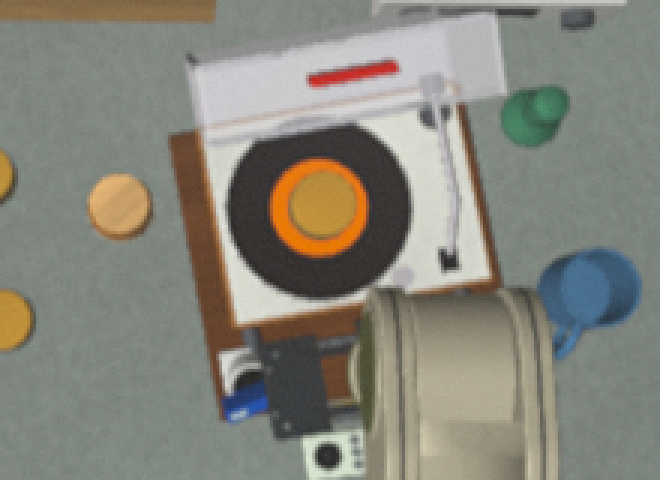

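The crop shows the weight standing centred on the label (crop ≈(322,203)), about 1.5 mm off centre. That tilt reading includes the weight's own pixels, so I'll redo it on the record ring only.

```bash
cat >> meas.py <<'E'
def level2(k=3,yaw=0.193):
    from plant import env
    from scipy import ndimage as nd
    G=[]
    for _ in range(k):
        i=env.get_image("top");P=cloud(i);h,s,v=np.moveaxis(hsv(i),2,0)
        r=np.hypot(P[...,0]-617,P[...,1]+17)
        m=(r<84)&(r>44)&(P[...,2]>90)&(P[...,2]<120)&(v<80)
        m=nd.binary_erosion(m)
        c,n,d=plane(P[m]);t=plane(P[(np.abs(P[...,2])<6)&(np.hypot(P[...,0]-600,P[...,1]-40)<400)])
        G.append(-R2(-yaw)@(n-t[1])[:2])
    G=np.array(G);g=G.mean(0);L=-150*g[0]+78*g[1];R=-150*g[0]-78*g[1]
    print('g',(G*1e3).tolist(),'tilt mrad',1e3*np.hypot(*g),'need cw L',(-L/9.7).round(3),'R',(-R/9.7).round(3),m.sum())
E
python3 - <<'E'
from meas import *
from plant import env
level2(4)
for nm in("top","side"):
    i=env.get_image(nm);P=cloud(i);h,s,v=np.moveaxis(hsv(i),2,0)
    m=((h<4)|(h>176))&(s>150)&(P[...,2]>200)&(P[...,0]<780)
    for c,a,Q in blobs(m,P,20): print(nm,'tab',c,a,np.median(Q,0),Q.min(0),Q.max(0))
E
```

```text
g [[5.838750722830463, -15.001338476207886], [6.350081833102221, -17.774958657270293], [3.1232388134889453, -21.32030254086146], [1.2578986268931718, -15.23475357798391]] tilt mrad 17.82098560945292 need cw L 0.203 R -0.075 1490
top tab [317.6 144.2] 83 [699.  -21.8 319.1] [688.5 -53.2 311.5] [706.6  12.7 324.8]
side tab [178.4 169.1] 288 [706.4 -17.3 312.1] [691.4 -52.7 293.6] [716.8  13.7 322.6]
```

Emit:
jog_arm --pt "0 0 0" --pt "0 0 0" --pt "0 0 0" --pt "0 0 0" --pt "0 0 0" --pt "0 0 0" --pt "0 0 0" --pt "0 0 0" --pt "0 0 0" --pt "4.4 -1 3" --pt "4.4 -1 3" --pt "0 0 0" --yaw '[0.186,0.186,0.186,0.186,0.186,0.186,0.186,0.186,0.186,0,0,0]' --hand '[0,0,0,0,0,0,0,0,0,0.3,0.3,0.3]'

```text
time: 21.72
tool_pos: [441.2, 44.7, 236.0]
eef_rot: [[-0.088, 0.996, -0.003], [0.996, 0.088, 0.001], [0.001, -0.003, -1.0]]
force: [0.5, -0.9, 0.5]
opening: 0.755
grasp_force: 0.0
```

```bash
python3 - <<'E'
from meas import *
from plant import env
i=env.get_image("wrist");cv2.imwrite("pics/w6.png",i["frame"])
P=wcloud(i);h,s,v=np.moveaxis(hsv(i),2,0)
for c,a,Q in blobs((h>105)&(h<130)&(s>120),P,60):
    Q=Q[~np.isnan(Q).any(1)];Q=Q[Q[:,2]<120]
    if len(Q)>30: print(c,a,np.percentile(Q[:,2],[1,50,99]),cv2.minAreaRect(Q[:,:2].astype(np.float32)))
level2(2)
E
python3 go.py 439.5 41.3 141
```

```text
[258.5 206.8] 2163 [ 68.8  93.9 101.6] ((434.1120300292969, 38.64160919189453), (35.70073318481445, 63.35832977294922), 22.495697021484375)
g [[5.087405065214058, -16.34501092380719], [7.530377040370076, -20.028642956640642]] tilt mrad 19.250007284924706 need cw L 0.244 R -0.049 1447
21.88 [443.383  41.104 238.093] psi 94.69 F [-0.393  0.305  0.489] M [-0.001 -0.092 -0.015] op 0.7102721487912982 0.0 q7 -0.11005305399638467
delta world [ -3.883   0.196 -97.093] tool cm [ 0.049 -0.39   9.709]
```

View pics/w6.png

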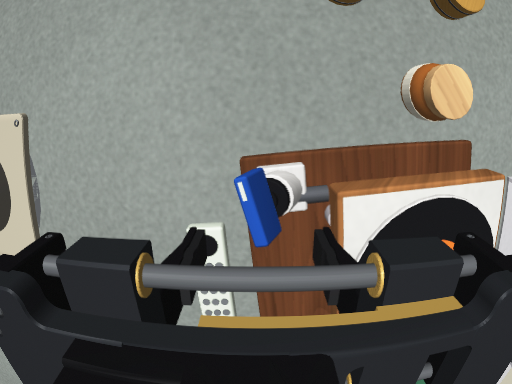

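Wrist view: the left wing at (258,207) now lies at about 112° azimuth, against 95° when I released it. The gripper body must have brushed it while grasping the weight. I'll regrip it and turn it back by about 0.22 rad.

Emit:
jog_arm --pt "0 -0.35 0" --pt "0 0 0" --pt "0 0 3.2" --pt "0 0 3.2" --pt "0 0 3.2" --pt "0 0 0" --pt "0 0 0" --pt "0 0 0" --pt "0 0 0" --pt "0 0 0" --pt "0 0 0" --pt "0 0 0" --yaw '[-0.15,-0.15,0,0,0,0,0,0,0,0,0,0]' --hand '[0.3,0.3,0.3,0.3,0.3,0.3,1,1,1,1,1,1]'

```text
time: 23.38
tool_pos: [439.1, 41.1, 142.0]
eef_rot: [[-0.373, 0.928, -0.0], [0.928, 0.373, -0.001], [-0.0, -0.001, -1.0]]
force: [-3.3, -2.1, 6.2]
opening: 0.262
grasp_force: 28.1
```

```bash
python3 go.py; python3 -c "
from meas import *
level2(2)"
```

```text
23.38 [439.064  41.09  141.975] psi 111.89 F [-3.325 -2.119  6.237] M [-0.134  0.441  0.133] op 0.26229670082381273 28.09820564936672 q7 0.08798503880957406
g [[5.266859341761349, -15.739108705698456], [5.803523050369652, -15.912626431520746]] tilt mrad 16.765930510298862 need cw L 0.213 R -0.042 1459
```

Emit:
jog_arm --pt "0 0 0" --pt "0 0 0" --pt "0 0 0" --pt "0 0 0" --yaw '[0.07,0.07,0.07,0]' --hand '[1,1,1,1]'

```text
time: 23.98
tool_pos: [439.4, 41.0, 142.3]
eef_rot: [[-0.17, 0.985, 0.001], [0.985, 0.17, -0.001], [-0.001, 0.0, -1.0]]
force: [-5.0, -2.4, 9.4]
opening: 0.266
grasp_force: 32.5
```

```bash
python3 -c "
from meas import *
level2(3)"
```

```text
g [[0.1436465792923644, -1.6844181323591345], [1.027292547191115, -1.5047638159725354], [1.3313937530234523, -2.844612794411825]] tilt mrad 2.177367136842631 need cw L 0.029 R -0.003 1519
```

Deck is within 2 mrad of level. Releasing, then going up and over to get behind the cover.

Emit:
jog_arm --pt "0 0 0" --pt "0 0 0" --pt "0 0 0" --pt "0 0 -4" --pt "0 0 -6" --pt "0 0 -6" --pt "0 0 -6" --pt "0 0 -6" --pt "0 0 0" --pt "0 0 0" --pt "0 0 0" --pt "0 0 0" --yaw '[0,0,0,0,0,0,0,0,-0.18,-0.18,-0.18,-0.18]' --hand '[0.3,0.3,0.3,0.3,0.3,0.3,1,1,1,1,1,1]'

```text
time: 25.62
tool_pos: [439.2, 41.4, 421.6]
eef_rot: [[-0.782, 0.623, -0.0], [0.623, 0.782, 0.0], [0.0, -0.0, -1.0]]
force: [0.5, -0.2, -0.3]
opening: 0.103
grasp_force: 0.0
```

Emit:
jog_arm --pt "0 0 0" --pt "0 0 0" --pt "0 0 0" --pt "0 0 0" --pt "0 0 0" --pt "0 0 0" --yaw '[-0.18,-0.18,-0.18,-0.18,-0.15,0]' --hand '[1,1,1,1,1,1]'

```text
time: 26.38
tool_pos: [439.2, 41.4, 421.6]
eef_rot: [[-0.982, -0.189, -0.0], [-0.189, 0.982, 0.0], [0.0, 0.0, -1.0]]
force: [-0.2, 0.0, 0.1]
opening: 0.003
grasp_force: 0.0
```

```bash
python3 go.py 766 -12 420
python3 - <<'E'
from meas import *
from plant import env
level2(4)
for nm in("top","side"):
    i=env.get_image(nm);P=cloud(i);h,s,v=np.moveaxis(hsv(i),2,0)
    m=((h<4)|(h>176))&(s>150)&(P[...,2]>200)&(P[...,0]<780)
    for c,a,Q in blobs(m,P,20): print(nm,'tab',c,a,np.median(Q,0),Q.min(0),Q.max(0))
E
```

```text
26.38 [439.188  41.428 421.633] psi -169.08 F [-0.209  0.049  0.149] M [ 0.126 -0.107 -0.058] op 0.002712591682865805 0.0 q7 1.6331145155010747
delta world [326.812 -53.428  -1.633] tool cm [-31.077 -11.437   0.161]
g [[0.22283058545911893, -3.9553195366341924], [-5.452580189933002, -3.736141723298913], [-0.940423415700634, -1.6043418741863016], [0.5533297249947343, -5.056297917738709]] tilt mrad 3.85301613354195 need cw L 0.007 R -0.051 1511
top tab [318.7 143.2] 77 [701.4 -24.1 318.6] [693.2 -55.7 314.2] [709.    8.6 325.1]
side tab [176.8 169.6] 285 [708.  -21.5 311.6] [694.8 -55.2 296.8] [717.7  10.9 322.3]
```

Emit:
jog_arm --pt "-3.9 -1.43 0" --pt "-3.9 -1.43 0" --pt "-3.9 -1.43 0" --pt "-3.9 -1.43 0" --pt "-3.9 -1.43 0" --pt "-3.9 -1.43 0" --pt "-3.9 -1.43 0" --pt "-3.9 -1.43 0" --pt "0 0 0" --pt "0 0 0" --yaw '[0,0,0,0,0,0,0,0,0,0]' --hand '[1,1,1,1,1,1,1,1,1,1]'

```text
time: 27.92
tool_pos: [767.1, -11.4, 421.5]
eef_rot: [[-0.982, -0.19, -0.0], [-0.19, 0.982, 0.0], [0.0, 0.001, -1.0]]
force: [-0.1, 1.1, 0.2]
opening: 0.007
grasp_force: 0.0
```

```bash
python3 go.py 766 -12 340
```

```text
27.93 [767.086 -11.362 421.499] psi -169.05 F [-0.068  1.061  0.183] M [ 0.052 -0.113  0.021] op 0.0066722156515316945 0.0 q7 1.5875094387809219
delta world [ -1.086  -0.638 -81.499] tool cm [ 0.116 -0.047  8.15 ]
```

Emit:
jog_arm --pt "0 0 4" --pt "0 0 4" --pt "0 0 0" --pt "1.65 0 0" --pt "1.65 0 0" --pt "1.9 0 0" --pt "1.9 0 0.25" --pt "0 0 0" --yaw '[0,0,0,0,0,0,0,0]' --hand '[1,1,1,1,1,1,1,1]'

```text
time: 28.92
tool_pos: [697.1, -25.6, 343.0]
eef_rot: [[-0.982, -0.189, 0.004], [-0.189, 0.982, -0.001], [-0.004, -0.002, -1.0]]
force: [-0.3, 0.4, -0.3]
opening: 0.008
grasp_force: 0.0
```

```bash
python3 go.py
python3 - <<'E'
from meas import *
from plant import env
for nm in("top","side"):
    i=env.get_image(nm);P=cloud(i);h,s,v=np.moveaxis(hsv(i),2,0);cv2.imwrite(f"pics/{nm}8.png",i["frame"])
    m=((h<4)|(h>176))&(s>150)&(P[...,2]>150)&(P[...,0]<780)
    for c,a,Q in blobs(m,P,20): print(nm,'tab',c,a,np.median(Q,0),Q.min(0),Q.max(0))
E
```

```text
28.93 [697.067 -25.612 342.957] psi -169.09 F [-0.314  0.42  -0.281] M [ 0.113 -0.202 -0.028] op 0.008249240731821154 0.0 q7 1.5580611862264147
top tab [318.  172.1] 114 [634.7 -24.1 300.1] [624.9 -45.8 288.5] [646.3  -3.1 307.7]
side tab [195.2 151.4] 33 [635.5  -9.7 301.5] [628.8 -18.4 294.2] [706.4  41.2 387.6]
```

View pics/side8.png

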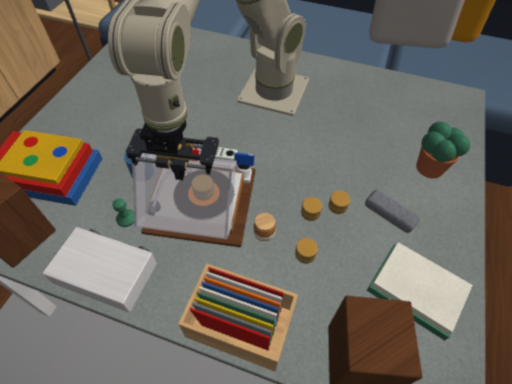

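The side view shows the cover half down (tab near (195,151)) at about 0.98 rad as planned, with the weight still upright on the label. Continuing along the arc.

Emit:
jog_arm --pt "1.85 0 0.5" --pt "1.8 0 0.7" --pt "1.7 0 0.9" --pt "1.6 0 1.05" --pt "1.5 0 1.2" --pt "1.35 0 1.4" --pt "1.2 0 1.5" --pt "0 0 0" --yaw '[0,0,0,0,0,0,0,0]' --hand '[1,1,1,1,1,1,1,1]'

```text
time: 30.02
tool_pos: [589.5, -46.2, 266.7]
eef_rot: [[-0.982, -0.19, -0.001], [-0.19, 0.982, -0.0], [0.001, -0.0, -1.0]]
force: [-0.5, -0.5, 0.4]
opening: 0.005
grasp_force: 0.0
```

```bash
python3 go.py
python3 - <<'E'
from meas import *
from plant import env
for nm in("top","side"):
    i=env.get_image(nm);P=cloud(i);h,s,v=np.moveaxis(hsv(i),2,0)
    m=((h<4)|(h>176))&(s>150)&(P[...,2]>90)&(P[...,0]<700)&(P[...,0]>450)
    for c,a,Q in blobs(m,P,12): print(nm,'tab',c,a,np.median(Q,0),Q.min(0),Q.max(0))
E
```

```text
30.02 [589.541 -46.193 266.73 ] psi -169.04 F [-0.54  -0.545  0.413] M [ 0.117 -0.101  0.035] op 0.004716269899967428 0.0 q7 1.606980463670909
top tab [318.9 220.4] 133 [525.8 -42.4 180.6] [510.3 -60.9 173.7] [539.7 -23.7 190.2]
side tab [ 30.3 141.4] 76 [ 626.2 -609.5  108.1] [ 609.5 -628.6  104.4] [ 643.1 -589.3  111.6]
side tab [207.3 148.3] 24 [521.4 -40.  182.1] [515.9 -52.6 178.9] [526.7 -25.7 184.9]
```

Emit:
jog_arm --pt "1 0 1.6" --pt "0.6 0 1.2" --pt "0 0 0.3" --pt "0 0 0" --yaw '[0,0,0,0]' --hand '[1,1,1,1]'

```text
time: 30.62
tool_pos: [573.8, -49.0, 237.0]
eef_rot: [[-0.982, -0.19, -0.001], [-0.19, 0.982, -0.001], [0.001, -0.001, -1.0]]
force: [-7.2, -0.4, 11.3]
opening: 0.003
grasp_force: 5.6
```

```bash
python3 go.py
```

```text
30.62 [573.829 -49.037 237.009] psi -169.04 F [-7.17  -0.376 11.266] M [ 0.086  1.579 -0.015] op 0.0034865265748887054 5.581738385371864 q7 1.6103722763510937
```

Emit:
jog_arm --pt "0 0 0.1" --pt "0 0 0" --pt "0 0 -3" --pt "0 0 -6" --pt "0 0 -6" --pt "5 0 0" --pt "5 0 0" --pt "4 0 0" --pt "0 0 0" --yaw '[0,0,0,0,0,0,0,0,0]' --hand '[1,1,1,1,1,1,1,1,1]'

```text
time: 31.75
tool_pos: [435.0, -76.5, 385.7]
eef_rot: [[-0.982, -0.188, 0.001], [-0.188, 0.982, -0.003], [-0.001, -0.003, -1.0]]
force: [0.3, 0.2, -0.8]
opening: 0.007
grasp_force: 0.0
```

```bash
python3 go.py
python3 - <<'E'
from meas import *
from plant import env
level2(2)
G=[]
for k in range(4):
    i=env.get_image("top");P=cloud(i)
    x=P[...,0]-607;y=P[...,1]+43;bx=.981*x+.192*y;by=-.192*x+.981*y
    m=(bx>-60)&(bx<95)&(abs(by)<110)&(P[...,2]>150)&(P[...,2]<185)
    c,n,d=plane(P[m]);t=plane(P[(np.abs(P[...,2])<6)&(np.hypot(P[...,0]-600,P[...,1]-40)<400)])
    G.append(-R2(-.193)@(n-t[1])[:2]*1e3)
print('cover top slope mrad',np.array(G).tolist(),c,m.sum())
cv2.imwrite("pics/top9.png",cv2.resize(i["frame"][120:280,200:420],None,fx=3,fy=3,interpolation=3))
h,s,v=np.moveaxis(hsv(i),2,0)
m=((h<4)|(h>176))&(s>150)&(P[...,2]>90)&(P[...,0]<700)&(P[...,0]>450)
for c,a,Q in blobs(m,P,12): print('tab',c,a,np.median(Q,0))
E
```

```text
31.75 [434.978 -76.455 385.745] psi -169.17 F [ 0.319  0.152 -0.797] M [ 0.113 -0.144  0.01 ] op 0.006997329477473385 0.0 q7 1.8948564053557293
  return _methods._mean(a, axis=axis, dtype=dtype,
  ret = um.true_divide(
Traceback (most recent call last):
  File "meas.py", line 36, in level2
    c,n,d=plane(P[m]);t=plane(P[(np.abs(P[...,2])<6)&(np.hypot(P[...,0]-600,P[...,1]-40)<400)])
          ~~~~~^^^^^^
  File "h.py", line 17, in plane
    n=np.linalg.svd(Q-c,full_matrices=False)[2][2];n*=np.sign(n[2])
      ~~~~~~~~~~~~~~~~~~~~~~~~~~~~~~~~~~~~~~~~~^^^
IndexError: index 2 is out of bounds for axis 0 with size 0
```

Run:
```python
from meas import *
from plant import env
G=[]
for k in range(4):
    i=env.get_image("top");P=cloud(i)
    x=P[...,0]-607;y=P[...,1]+43;bx=.981*x+.192*y;by=-.192*x+.981*y
    m=(bx>-60)&(bx<95)&(abs(by)<110)&(P[...,2]>150)&(P[...,2]<185)
    c,n,d=plane(P[m]);t=plane(P[(np.abs(P[...,2])<6)&(np.hypot(P[...,0]-600,P[...,1]-40)<400)])
    G.append(-R2(-.193)@(n-t[1])[:2]*1e3)
m2=(bx>-75)&(bx<110)&(abs(by)<118)
D=P[m2];print('z hist',np.nanpercentile(D[:,2],[1,5,25,50,75,95,99]))
print('cover top slope mrad',np.array(G).tolist(),c,m.sum())
# deck front strip (bx -80..-76 hidden); base-side deck edges left/right outside cover
cv2.imwrite("pics/top9.png",cv2.resize(i["frame"][120:280,200:420],None,fx=3,fy=3,interpolation=3))
h,s,v=np.moveaxis(hsv(i),2,0)
m=((h<4)|(h>176))&(s>150)&(P[...,2]>90)&(P[...,0]<700)&(P[...,0]>450)
for c,a,Q in blobs(m,P,12): print('tab',c,a,np.median(Q,0))
```

```text
z hist [160.6 162.2 164.5 166.2 167.9 170.4 172.1]
cover top slope mrad [[0.769994774040541, -3.6784399269900403], [-1.7968648863527146, -2.269861661262643], [-1.4247383369525937, -3.2264845381435947], [0.8446183760544838, -3.4085474969753626]] [623.8 -39.7 166.2] 4735
tab [324.  224.1] 235 [517.4 -60.8 143.3]
```

View pics/top9.png

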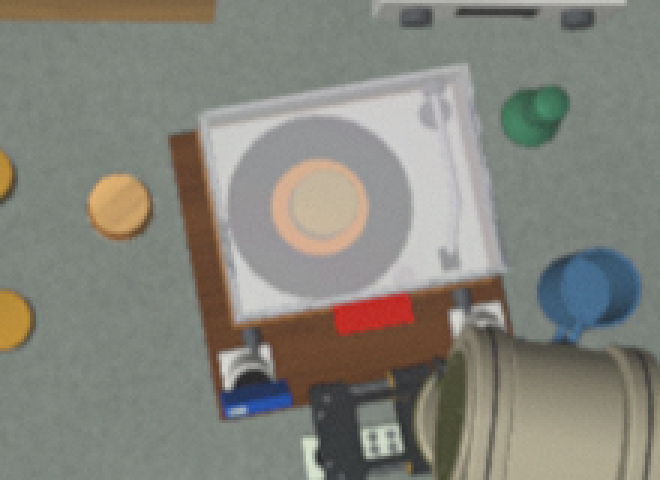

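The final view shows the cover shut: its top is at z 166, the tab at z 143, and the slope is about 3 mrad. The weight is still centred on the label at crop (323,202), and the arm touches nothing. Handing in.

```bash
python3 -c "
from plant import env
print(env.close_job())"
```

```text
the job is handed in; nothing more can be done
None
```

I handed the job in at about 32 s of the 72 s allowed; in the last pictures the deck was level to about 3 mrad, the weight stood on the label (about 1.5 mm off centre when placed), and the cover was shut. The judged result was not reported back.

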